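Open the photometer and load the sample vial

ROBOT

A 6-joint arm with a two-finger parallel gripper is mounted at the origin on the work surface. World frame = base frame: x ahead of the robot, y to its left, z up, the work surface at z = 0. Lengths are in m, angles in degrees, forces in N, time in s.
With the tool pointing down it reaches from about 0.25 to 0.725 m from the base axis. Payload 9.7 kg.
Tool frame: the origin (TCP) lies on the centre line of the jaws, within the pads' length; the fingertips stand 19 mm ahead of it and the grasp point (between the pads) is the TCP (bot.tcp_to_tips is the z of the fingertips in the tool frame, in m); z points along the fingers, y is the line along which they close (so a half turn about z gives the same grasp; the last joint's range is limited). The gripper opens to 85 mm and grips with 20 to 120 N. Pads are 22 mm wide; open, the fingers measure 114 mm over their backs; the gripper's body (76 mm by 85 mm) begins 54 mm behind the grasp point. The pads swing forward as they close: fully open they stand 13 mm farther back than shut.
Start: joints at [63.197, 4.979, 10.078, 95.1, 0, 90], TCP at [0.248, 0.491, 0.25] pointing down, gripper open.
Joint ranges: [-179.16, 179.16], [-48.56, 103.87], [-65.8, 70.77], [-126.05, 130.52], [-82.76, 87.17], [-180, 180]. Speed limits (degrees/s): [127.2, 127.2, 147.25, 180, 180, 180].

INTERFACE

Orientations are given as [roll, pitch, yaw] about the fixed x, y, z axes, in that order (R = Rz(yaw) Ry(pitch) Rx(roll)).
In Python, from workcell import bot gives the robot as it stands. The module is installed in compiled form; this text tells all that it offers.
- The arm moves only by the tool play_rows, never from a script. Its argument "increments" is a list of rows, each an object with "slide": the shift along the tool's x, y, z in mm, a list of three; "angular": the turn, a rotation vector about the tool's x, y, z in degrees, a list of three; "claw": the opening, from -1 (shut) to 1 (fully open). In form: [{"slide": [x, y, z], "angular": [rx, ry, rz], "claw": claw}, ...]. A call has 1 to 8 rows; each row shifts and turns the commanded pose from where the row before left it, along the tool's axes as they then stand; what a row does not reach is not made up. A row lasts 1/10 s, in which the tool goes at most 50 mm and 8.59 degrees, less where a joint would pass 70% of its speed; a pose out of reach is approached as far as the arm can. A call is refused whole if a number of a shift passes 50 or a number of a turn 8.59, either way. A call with a gripper value outside its range is refused whole. The fingers move at their own pace and stop on an object; "squeeze" is the grip in N (left out, the last holds). Time passes only in rows, so rows that do not move let the fingers close. It gives the time, the measured TCP pose, the force, the opening and the grip force at its end, in the units of the state.
- bot.get_obs(): the state, without advancing time (a new reading comes with each control period).
- bot.camera(name): name is "scene" or "side" or "wrist"; returns the picture (420x560x3 uint8, red, green, blue); there is no depth.
- bot.camera_info(name): a dict with "fovy" (degrees; the focal length in pixels is half the picture's height over the tangent of half this angle, whatever the lens; pixels are square), "cx", "cy" (the principal point, pixels), "R" (3x3) and "t" (3): a world point X has camera coordinates R X + t. Camera axes: x right, y down, z forward; pixel columns grow to the right and rows downward; lengths in m; the calibration is good to about 2 mm. A picture is of the moment at which its call begins: read the wrist's pose just before it. camera_info takes no time and is no camera call; for the wrist camera it gives the pose at the moment of the call.
- bot.job_done(): hands the job in; it is judged then, once.
The state is a dict: "time": time; "q": joint angles; "qd": joint speeds; "joint_efforts": joint torques, N m; "ee_pos": TCP position; "tcp_rot": TCP orientation; "wrist_force": force on the tool from outside, world axes, zero at the start; "torque": the same for the moment, N m; "opening": finger opening in m; "grasp_force": force on a finger pad.
Only numpy, scipy, OpenCV 4.12 (cv2) and the standard library are available. Lean on these libraries where they do the work, as an engineer would, in place of code of your own. Each camera call takes 0.05 s, during which the arm holds its last target. There are 200 camera calls.

TASK

Open the bench photometer: raise its flat lid by the front tab, take it over its balance point and ease it back onto the rubber rest behind it so that it stays open by itself, without letting it bang or fall shut and without leaning on it once it touches. Then take the tall capped vial from the rack, lower it gently into the round well until it is fully home and let go. Leave the lid open and the two short vials in their places.

Things in the scene. Friction and masses are not known exactly. Their poses are not given: they have to be found in the camera images.
- photometer: light grey bench photometer, 285 (x) x 220 (y) mm, fixed. Origin: on its underside, 150 mm behind its front edge, mid-width; x points from its sloping keypad front to its rear, z up. Flat deck 120 mm high; in it the sample compartment, a recess from x = -50 to 35 mm, 130 mm wide (y), floor at z = 75 mm, covered by the lid. Rear lamp housing at x = 95 to 135 mm, 150 mm wide, 207 mm high.
- lid: dark flat lid, a plate 105 (x) x 150 (y) x 12 mm. Origin: middle of its hinge line (mid-thickness), at x = 45, z = 128 mm of the photometer. Shut, its axes are parallel to the photometer's and it reaches from the origin to x = -105 mm. It opens by turning about its +y axis, balances at about 90 degrees, then falls back on the rest. Free hinge without brake. 0.17 to 0.36 kg.
- tab (a point): where to hold the lid's tab, 139 mm in front of the hinge line, mid-thickness. The tab is a flat tongue in the lid's plane at the middle of the front edge: 24 mm wide (y), 12 mm thick, from 105 to 155 mm from the hinge. Shut, there is over 45 mm of free height below this point. Held by its sides (fingers left and right) it turns between the pads, dragging by a few newtons.
- rest_mount (a point): middle of the lamp housing's front face, 193 mm above the bench: here a screw with a rubber rest (20 mm disc) stands out towards the keypad. How far is not measured and differs: the open lid comes to lean on it somewhere from 96 to 116 degrees from shut, to be found by feel. The rubber is springy: at the tab the lid gives about 0.7 mm per newton.
- well (a point): centre of the bottom of the round well in the compartment's floor: a vertical hole of 27 mm diameter, 50 mm deep, mouth slightly chamfered; at x = -10, y = 0, z = 25 mm of the photometer.
- vial: the tall vial: glass, 25 mm diameter, 95 mm high in all, with a black ribbed cap of 28 mm diameter on its top 22 mm; about 60 g. Origin: centre of its underside, z up. It stands in one of the rack's holes. Home in the well it stands 45 mm out of the compartment's floor: hold it by the cap.
- short_vial_a: a short vial of the same make, 25 mm diameter, 60 mm high, 28 mm cap, in the rack; leave it alone. Origin: centre of its underside.
- short_vial_b: a second short vial like it, in the rack; leave it alone. Origin: centre of its underside.
- rack: white vial rack, a block 165 (x) x 56 (y) x 45 mm, fixed. Origin: centre of its underside. Three holes of 27.5 mm diameter, 38 mm deep, in a row at x = -50, 0 and 50 mm, y = 0.
Not all that is in view belongs to the job. Leave any purple or yellow look-alike of the vial alone.

How it is judged (in metres and radians):
On the way, in this order (a step that is already met when the one before it is completed fails the run):
1. the lid leans open on its rest, past its balance point, by itself: still, and touched by nothing of the robot (angle between lid's own z axis and vertical above 1.65 rad and angular speed of lid below 0.05 rad/s and contact force between each of the arm, the fingers and lid below 0.05 N), for 0.3 s.
2. the tall vial is down in the well (horizontal distance between vial and well below 0.004 m and z of vial in the frame of well below 0.003 m), for 0.2 s.
At the end, for the whole second after the job is handed in: the lid leans open on its rest by itself (over 94.5 degrees from shut) and is still; the tall vial stands upright at the bottom of the well (within 3 mm of the bottom, 4 mm of its axis and 4.5 degrees of upright), released and at rest (all of step 2 and angle between lid's own z axis and vertical above 1.65 rad and angular speed of lid below 0.05 rad/s and angle between vial's own z axis and vertical below 0.08 rad and linear speed of vial below 0.02 m/s); the robot touches nothing.
It fails at once if the lid, once past upright, swings faster than 1 rad/s: it is let go and bangs on its rest (angle between lid's own z axis and vertical above 1.6 rad and angular speed of lid above 1 rad/s).
It fails at once if the lid is pressed on its rest with more than 20 N (contact force between lid and photometer above 20 N).
It fails at once if the lid falls shut or is flung (over 3 rad/s) (angular speed of lid above 3 rad/s).
It fails at once if the glass vial is pressed or dropped on the photometer with more than 25 N (contact force between vial and photometer above 25 N).
It fails at once if a short vial is moved by more than 20 mm (distance of any of short_vial_a, short_vial_b from where it was at the start of the episode above 0.02 m).
It also fails if it takes over 67 s, if anything falls off the work surface, if the arm or the gripper's body presses on something with over 40 N, if the wrist force passes 120 N, or if a joint passes its speed limit or range.

## Working session

There is one attempt and no reset: what is moved stays moved. The work goes in short steps, Python scripts to look and compute and a tool call to move; the robot and the scene stay as the last step left them, time stands still between calls to the robot, and variables do not carry over. Pictures are saved under pics/ and viewed, at most 10 in all, crops included, and the job is handed in when it is done.

Besides the shell and the picture viewer there is one more tool, called after "Call:" by a JSON object that holds its "op" and its "data", one argument or row to a line. play_rows: Moves the arm, as the interface text tells. Its arguments: {"type":"object","properties":{"increments":{"type":"array"},"squeeze":{"type":"number"}},"required":["increments"]}

```bash
mkdir -p pics; python3 - <<'E'
from workcell import bot
import cv2
for n in ["scene","side"]:
    i=bot.camera_info(n); print(n,i["fovy"],i["cx"],i["cy"],i["R"].tolist() if hasattr(i["R"],'tolist') else i["R"],i["t"])
    cv2.imwrite(f"pics/{n}0.png",cv2.cvtColor(bot.camera(n),cv2.COLOR_RGB2BGR))
print(bot.get_obs())
E
```

```text
scene 45.67447832407477 283.26992686699464 216.89521651411806 [[-0.8397654836433308, 0.5429459742483808, 0.0018977694167480808], [0.37737170217842675, 0.5861804040301669, -0.7169261693689158], [-0.39036461273563106, -0.6013336868815078, -0.6971465169856718]] [ 0.49701156 -0.06220703  1.37211616]
side 52.707048084881876 273.5506876564244 210.26870006546258 [[0.9987529260880824, -0.04991664356176993, 0.0009598572919233189], [-0.027314499589309264, -0.5624109865521668, -0.8264065587334141], [0.04179127591590462, 0.825349750651774, -0.5630730666231293]] [-0.52689264  0.08209298  0.89003765]
{'time': 0.1, 'q': array([6.31973143e+01, 5.00968305e+00, 1.00420329e+01, 9.50999190e+01,
       5.93736712e-04, 9.00010571e+01]), 'qd': array([-0.0498081 ,  0.00227684,  0.11665323, -0.04689842, -0.03222698,
       -0.03900144]), 'joint_efforts': array([-4.06958998e-04, -5.21558475e+01,  4.65654123e+01,  1.60465355e-02,
       -5.50459765e-05,  1.41775754e-06]), 'ee_pos': array([0.2479286 , 0.49076415, 0.24966453]), 'tcp_rot': array([-1.79932431e+02, -5.92489688e-04,  1.53196257e+02]), 'wrist_force': array([-0.40151679, -0.2642254 ,  0.41292939]), 'torque': array([-0.01152428, -0.00809179, -0.05934667]), 'grasp_force': 0.0, 'opening': 0.0853809826895643}
```

View pics/scene0.png

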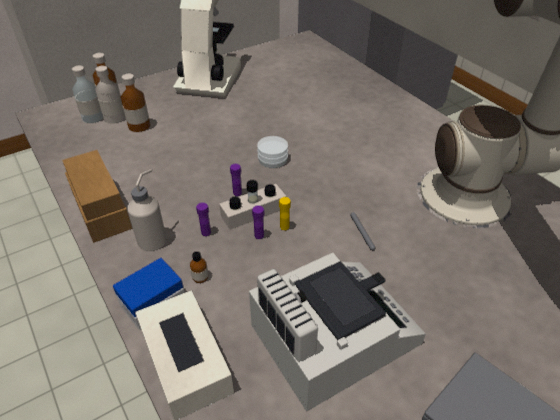

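View pics/side0.png

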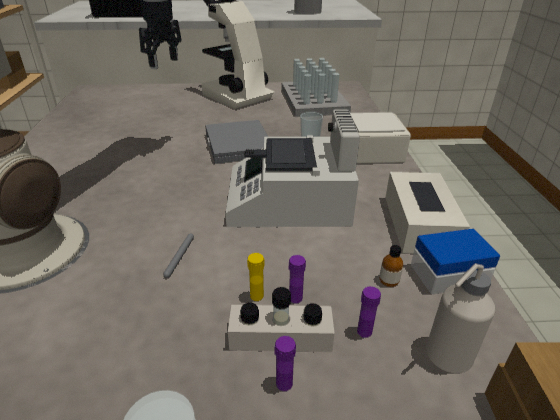

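The scene view shows the photometer at about (335,315) with its tab at (372,283), and the rack at (253,203). The tall vial is in the rack's middle hole, cap at (252,187). In the side view the tab is at (255,153) and the tall vial's cap at (281,297). I'll enlarge both views to get exact pixels.

```bash
python3 - <<'E'
import cv2,numpy as np
a=cv2.imread("pics/scene0.png");b=cv2.imread("pics/side0.png")
def crop(im,x,y,w,h,s):
    c=cv2.resize(im[y:y+h,x:x+w],None,fx=s,fy=s,interpolation=cv2.INTER_CUBIC)
    for k in range(0,w,20): cv2.line(c,(k*s,0),(k*s,6 if k%100 else 14),(0,255,0),1); cv2.putText(c,str(x+k),(k*s,16),0,.35,(0,255,0),1)
    for k in range(0,h,20): cv2.line(c,(0,k*s),(6,k*s),(0,255,0),1); cv2.putText(c,str(y+k),(8,k*s+4),0,.35,(0,255,0),1)
    return c
cv2.imwrite("pics/c1.png",crop(a,240,250,190,145,4))
cv2.imwrite("pics/c2.png",crop(b,215,100,150,130,4))
r1=crop(a,200,150,100,100,4); r2=crop(b,220,250,100,100,4)
cv2.imwrite("pics/c3.png",np.hstack([r1,r2]))
E
```

```text
(no output)
```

View pics/c1.png

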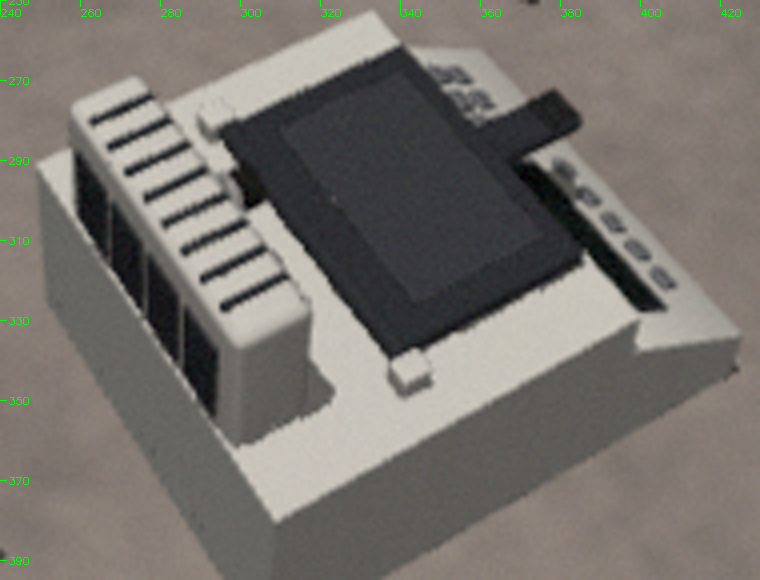

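View pics/c2.png

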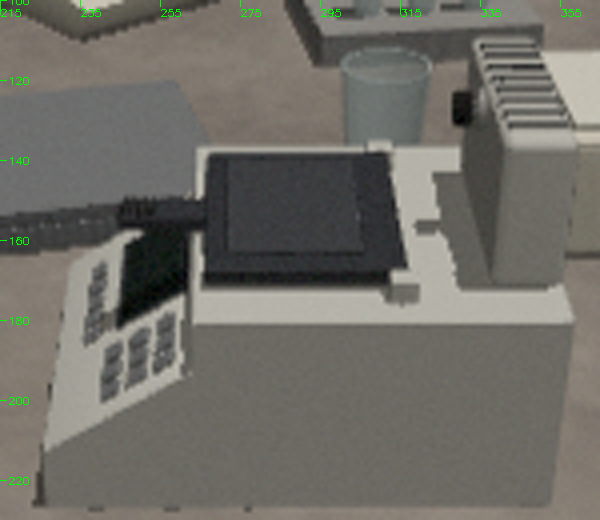

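View pics/c3.png

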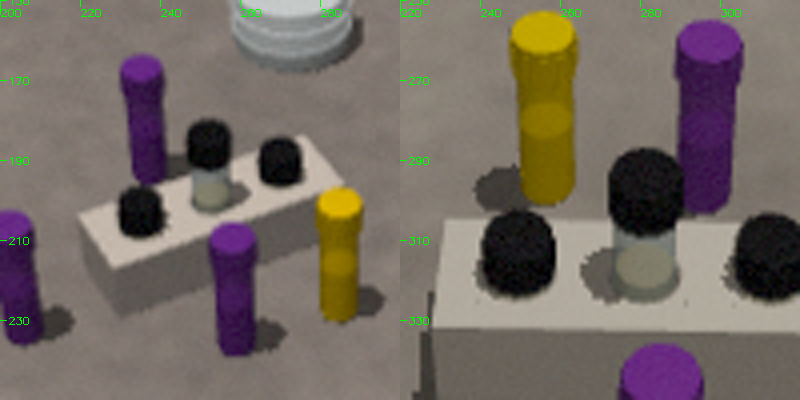

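c1 and c2 show the lid-top corners, the tab tip and the deck's rear corners clearly. c3 shows the tall vial in the middle hole, between the two short ones. Next I fit the poses to these pixel points.

```bash
cat > h.py <<'E'
import numpy as np
from workcell import bot
from scipy.spatial.transform import Rotation as Ro
def proj(n,P):
    i=bot.camera_info(n); f=210/np.tan(np.radians(i["fovy"]/2))
    c=np.array(i["R"])@np.asarray(P)+np.array(i["t"]); return np.array([i["cx"]+f*c[0]/c[2],i["cy"]+f*c[1]/c[2]])
def ray(n,u,v,z):
    i=bot.camera_info(n); f=210/np.tan(np.radians(i["fovy"]/2)); R=np.array(i["R"]);t=np.array(i["t"])
    o=-R.T@t; d=R.T@np.array([(u-i["cx"])/f,(v-i["cy"])/f,1]); return o+d*(z-o[2])/d[2]
def fit(obs,x0):
    from scipy.optimize import least_squares
    def w(p,P):
        c,s=np.cos(p[2]),np.sin(p[2]); return [p[0]+c*P[0]-s*P[1],p[1]+s*P[0]+c*P[1],P[2]]
    g=lambda p:np.concatenate([proj(n,w(p,P))-np.array(px) for n,P,px in obs])
    r=least_squares(g,x0,loss="soft_l1"); return r.x,r.fun.reshape(-1,2).round(1),lambda P:np.array(w(r.x,P))
E
python3 - <<'E'
from h import *
A=lambda X,Y:(240+X/4,250+Y/4); B=lambda X,Y:(215+X/4,100+Y/4)
C=lambda X,Y:(200+X/4,150+Y/4); D=lambda X,Y:(220+(X-400)/4,250+Y/4)
L=lambda x,y:(x,y,.134)
obs=[("scene",L(-.06,-.075),A(402,46)),("scene",L(-.06,.075),A(583,248)),("scene",L(.045,.075),A(395,350)),("scene",L(.045,-.075),A(222,126)),
("scene",(-.11,-.012,.134),A(550,90)),("scene",(-.11,.012,.134),A(581,117)),
("scene",(.135,.11,.12),A(275,522)),("scene",(.135,-.11,.12),A(37,162)),
("side",L(-.06,-.075),B(205,272)),("side",L(-.06,.075),B(208,153)),("side",L(.045,.075),B(388,153)),("side",L(.045,-.075),B(405,272)),
("side",(.135,-.11,.12),B(573,323))]
x,e,w=fit(obs,[.5,.3,0]); print("phot",x,np.degrees(x[2]));print(e.tolist())
for n,P in dict(tab=(-.094,0,.128),hinge=(.045,0,.128),well=(-.01,0,.025),rest=(.095,0,.193)).items(): print(n,w(P).round(4))
for n in("scene","side"):
  s=[o for o in obs if o[0]==n]; print(n,fit(s,[.5,.3,0])[0])
obs=[("scene",(None),None)]
h=ray("scene",*C(209,136),.102),ray("side",*D(647,170),.102); print("tall",h)
sh=[(ray("scene",*C(140,201),.067),ray("side",*D(518,233),.067)),(ray("scene",*C(280,152),.067),ray("side",*D(770,236),.067))]; print(sh)
for q in [(78,216),(307,136),(345,184),(115,268)]: print("rack",ray("scene",*C(*q),.045))
for q in [(446,220),(432,330)]: print("rack s",ray("side",*D(*q),.045))
E
```

```text
phot [ 0.57772417  0.16303472 -0.04473437] -2.563090336858294
[[-1.4, -1.2], [-0.5, 1.1], [0.2, 0.2], [-0.1, -0.9], [0.0, -1.1], [-0.2, 0.2], [-2.2, 0.5], [-2.2, 0.6], [-0.8, -1.4], [-0.9, -1.0], [-3.0, -1.0], [-2.0, -1.4], [-0.2, -0.4]]
tab [0.4838 0.1672 0.128 ]
hinge [0.6227 0.161  0.128 ]
well [0.5677 0.1635 0.025 ]
rest [0.6726 0.1588 0.193 ]
scene [ 0.57644919  0.16352609 -0.04266956]
side [ 0.58035739  0.15797617 -0.05411044]
tall (array([ 0.5246197 , -0.24694218,  0.102     ]), array([ 0.52735214, -0.25244104,  0.102     ]))
[(array([ 0.57329572, -0.25238294,  0.067     ]), array([ 0.47716438, -0.24950409,  0.067     ])), (array([ 0.47457496, -0.24470843,  0.067     ]), array([ 0.5758886 , -0.25591302,  0.067     ]))]
rack [ 0.60302805 -0.2833372   0.045     ]
rack [ 0.43773343 -0.27061071  0.045     ]
rack [ 0.44265728 -0.21661532  0.045     ]
rack [ 0.60588991 -0.22845544  0.045     ]
rack s [ 0.44682526 -0.22053823  0.045     ]
rack s [ 0.44324325 -0.27720731  0.045     ]
```

Call:
{"op": "play_rows", "data": {
  "increments": [
    {"slide":[0,0,0],"angular":[0,0,8.5],"claw":1},
    {"slide":[0,0,0],"angular":[0,0,8.5],"claw":1},
    {"slide":[0,0,0],"angular":[0,0,8.5],"claw":1},
    {"slide":[0,0,0],"angular":[0,0,8.5],"claw":1},
    {"slide":[0,0,0],"angular":[0,0,8.5],"claw":1},
    {"slide":[0,0,0],"angular":[0,0,8.5],"claw":1},
    {"slide":[0,0,0],"angular":[0,0,8.5],"claw":1},
    {"slide":[0,0,0],"angular":[0,0,8.5],"claw":1}
  ]
}}

```text
time: 0.9
ee_pos: [0.2479, 0.4908, 0.2499]
tcp_rot: [-180.0, 0.0, 84.8]
wrist_force: [-0.0, 0.1, 0.0]
opening: 0.0856
grasp_force: 0.0
```

Call:
{"op": "play_rows", "data": {
  "increments": [
    {"slide":[0,0,0],"angular":[0,0,8.5],"claw":1},
    {"slide":[0,0,0],"angular":[0,0,8.5],"claw":1},
    {"slide":[0,0,0],"angular":[0,0,8.5],"claw":1},
    {"slide":[0,0,0],"angular":[0,0,8.5],"claw":1},
    {"slide":[0,0,0],"angular":[0,0,8.5],"claw":1},
    {"slide":[0,0,0],"angular":[0,0,8.5],"claw":1},
    {"slide":[0,0,0],"angular":[0,0,8.5],"claw":1},
    {"slide":[0,0,0],"angular":[0,0,8.5],"claw":1}
  ]
}}

```text
time: 1.7
ee_pos: [0.4063, 0.3443, 0.2498]
tcp_rot: [-171.2, 3.3, 36.0]
wrist_force: [0.7, 0.2, -0.1]
opening: 0.0853
grasp_force: 0.0
```

Call:
{"op": "play_rows", "data": {
  "increments": [
    {"slide":[0,0,0],"angular":[0,0,8.5],"claw":1},
    {"slide":[0,0,0],"angular":[0,0,8.5],"claw":1},
    {"slide":[0,0,0],"angular":[0,0,2.8],"claw":1},
    {"slide":[0,0,0],"angular":[0,0,0],"claw":1}
  ]
}}

```text
time: 2.1
ee_pos: [0.4495, 0.2629, 0.2497]
tcp_rot: [-168.3, 6.6, 24.4]
wrist_force: [-0.1, 0.5, -0.6]
opening: 0.0853
grasp_force: 0.0
```

```bash
python3 - <<'E'
from h import *
o=bot.get_obs(); print(o['q'].round(1),o['ee_pos'],o['tcp_rot'])
E
```

```text
[ 24.4   6.8  11.1 100.9  11.7 179.9] [0.44953581 0.26287863 0.24974864] [-168.30627391    6.62026595   24.43454031]
```

Call:
{"op": "play_rows", "data": {
  "increments": [
    {"slide":[0,0,0],"angular":[0,0,-8.5],"claw":1},
    {"slide":[0,0,0],"angular":[0,0,-8.5],"claw":1}
  ]
}}

```text
time: 2.3
ee_pos: [0.4482, 0.2654, 0.2502]
tcp_rot: [-166.9, 2.8, 41.7]
wrist_force: [0.6, -1.0, -0.4]
opening: 0.0853
grasp_force: 0.0
```

```bash
python3 - <<'E'
from h import *
o=bot.get_obs(); print(o['q'].round(1),o['ee_pos'],o['tcp_rot'])
E
```

```text
[ 24.7   6.8  11.1 100.9  11.7 162.6] [0.44818592 0.26539289 0.25020509] [-166.90669639    2.79255735   41.72782065]
```

```bash
cat >> h.py <<'E'
def togo(p,yaw=177.4):
    o=bot.get_obs(); R0=Ro.from_euler("xyz",o['tcp_rot'],degrees=True); R1=Ro.from_euler("xyz",[180,0,yaw],degrees=True)
    print("rotvec",(R0.inv()*R1).as_rotvec(degrees=True).round(2),"slide after turn",(R1.inv().apply(np.array(p)-o['ee_pos'])*1000).round(1),"now",o['ee_pos'].round(4),o['tcp_rot'].round(1),"F",o['wrist_force'].round(1),"t",o['time'],"open",o['opening'])
E
python3 -c "
from h import *
togo([.484,.167,.25])"
```

```text
rotvec [  -9.61  -14.16 -135.23] slide after turn [-40.2 -96.7   0.2] now [0.4482 0.2654 0.2502] [-166.9    2.8   41.7] F [ 0.6 -1.  -0.4] t 2.3 open 0.08526217882249172
```

Call:
{"op": "play_rows", "data": {
  "increments": [
    {"slide":[0,0,0],"angular":[-0.6,-0.885,-8.45],"claw":1},
    {"slide":[0,0,0],"angular":[-0.6,-0.885,-8.45],"claw":1},
    {"slide":[0,0,0],"angular":[-0.6,-0.885,-8.45],"claw":1},
    {"slide":[0,0,0],"angular":[-0.6,-0.885,-8.45],"claw":1},
    {"slide":[0,0,0],"angular":[-0.6,-0.885,-8.45],"claw":1},
    {"slide":[0,0,0],"angular":[-0.6,-0.885,-8.45],"claw":1},
    {"slide":[0,0,0],"angular":[-0.6,-0.885,-8.45],"claw":1},
    {"slide":[0,0,0],"angular":[-0.6,-0.885,-8.45],"claw":1}
  ]
}}

```text
time: 3.1
ee_pos: [0.4479, 0.2659, 0.2502]
tcp_rot: [-172.5, -3.0, 109.5]
wrist_force: [1.1, 0.4, -0.2]
opening: 0.0855
grasp_force: 0.0
```

Call:
{"op": "play_rows", "data": {
  "increments": [
    {"slide":[0,0,0],"angular":[-0.6,-0.885,-8.45],"claw":1},
    {"slide":[0,0,0],"angular":[-0.6,-0.885,-8.45],"claw":1},
    {"slide":[0,0,0],"angular":[-0.6,-0.885,-8.45],"claw":1},
    {"slide":[0,0,0],"angular":[-0.6,-0.885,-8.45],"claw":1},
    {"slide":[0,0,0],"angular":[-0.6,-0.885,-8.45],"claw":1},
    {"slide":[0,0,0],"angular":[-0.6,-0.885,-8.45],"claw":1},
    {"slide":[0,0,0],"angular":[-0.6,-0.885,-8.45],"claw":1},
    {"slide":[0,0,0],"angular":[-0.6,-0.885,-8.45],"claw":1}
  ]
}}

```text
time: 3.9
ee_pos: [0.4478, 0.2659, 0.2502]
tcp_rot: [-180.0, -0.0, 177.5]
wrist_force: [-0.8, -0.6, 0.7]
opening: 0.0854
grasp_force: 0.0
```

Call:
{"op": "play_rows", "data": {
  "increments": [
    {"slide":[-13,-32,0],"angular":[0,0,0],"claw":1},
    {"slide":[-13,-32,0],"angular":[0,0,0],"claw":1},
    {"slide":[-14,-32,0],"angular":[0,0,0],"claw":1},
    {"slide":[0,0,0],"angular":[0,0,0],"claw":1},
    {"slide":[0,0,0],"angular":[0,0,0],"claw":1}
  ]
}}

```text
time: 4.4
ee_pos: [0.4832, 0.1671, 0.2504]
tcp_rot: [-179.9, -0.0, 177.0]
wrist_force: [0.3, -0.4, -0.2]
opening: 0.0855
grasp_force: 0.0
```

```bash
python3 - <<'E'
from h import *
import cv2
togo([.484,.167,.25])
for n,P in dict(tab=(.4838,.1672,.128),hinge=(.6227,.161,.128)).items(): print(n,proj("wrist",P).round(1))
cv2.imwrite("pics/w1.png",cv2.cvtColor(bot.camera("wrist"),cv2.COLOR_RGB2BGR))
E
```

```text
rotvec [-0.06 -0.05 -0.43] slide after turn [-0.8 -0.1  0.4] now [0.4832 0.1671 0.2504] [-179.9   -0.   177. ] F [ 0.3 -0.4 -0.2] t 4.4 open 0.08550031161886686
tab [285.2 205.3]
hinge [286.7 356.6]
```

View pics/w1.png

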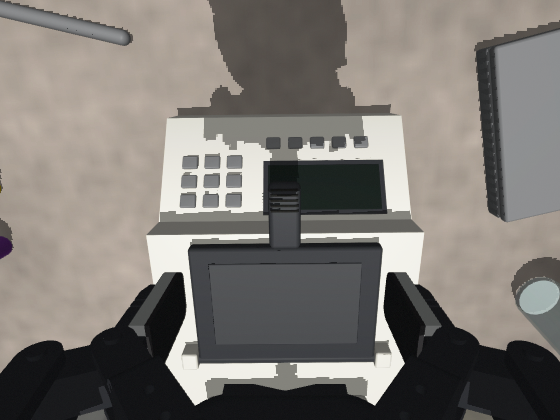

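Wrist view: the tab's centre is at column 285, with its tip near row 183. The lid's front corners are at (191,244) and (381,243), and its rear corners at about (199,361) and (371,361). I'll cast these rays as a check.

```bash
python3 - <<'E'
from h import *
for p in [(191,244.5),(381,243),(199,361),(371,361),(270,248),(299,248),(271,183),(299,183)]: print(p,ray("wrist",*p,.134).round(4))
E
```

```text
(191, 244.5) [0.5091 0.0948 0.134 ]
(381, 243) [0.5155 0.2384 0.134 ]
(199, 361) [0.6179 0.0867 0.134 ]
(371, 361) [0.6256 0.2336 0.134 ]
(270, 248) [0.5152 0.1544 0.134 ]
(299, 248) [0.5164 0.1763 0.134 ]
(271, 183) [0.4644 0.1585 0.134 ]
(299, 183) [0.4655 0.1784 0.134 ]
```

Call:
{"op": "play_rows", "data": {
  "increments": [
    {"slide":[0,0,30],"angular":[0,0,0],"claw":1},
    {"slide":[0,0,35],"angular":[0,0,0],"claw":0.5},
    {"slide":[0,0,35],"angular":[0,0,0],"claw":0.2},
    {"slide":[0,0,22],"angular":[0,0,0],"claw":0},
    {"slide":[0,0,0],"angular":[0,0,0],"claw":-0.3},
    {"slide":[0,0,0],"angular":[0,0,0],"claw":-0.6}
  ],
  "squeeze": 20
}}

```text
time: 5.05
ee_pos: [0.482, 0.1667, 0.1286]
tcp_rot: [-179.8, -0.2, 177.0]
wrist_force: [-6.7, -0.9, -1.8]
opening: 0.0236
grasp_force: 26.1
```

Call:
{"op": "play_rows", "data": {
  "increments": [
    {"slide":[0,0,0],"angular":[0,0,0],"claw":-1},
    {"slide":[0,0,0],"angular":[0,0,0],"claw":-1},
    {"slide":[0,0,0],"angular":[0,0,0],"claw":-1}
  ],
  "squeeze": 20
}}

```text
time: 5.35
ee_pos: [0.4821, 0.1667, 0.1294]
tcp_rot: [-179.9, -0.2, 177.0]
wrist_force: [-7.0, -2.1, -1.7]
opening: 0.0237
grasp_force: 26.1
```

Call:
{"op": "play_rows", "data": {
  "increments": [
    {"slide":[-0.5,0,-12],"angular":[0,0,0],"claw":-1},
    {"slide":[-1.6,0,-11.9],"angular":[0,0,0],"claw":-1},
    {"slide":[-2.6,0,-11.8],"angular":[0,0,0],"claw":-1},
    {"slide":[-3.6,0,-11.5],"angular":[0,0,0],"claw":-1},
    {"slide":[-4.6,0,-11.1],"angular":[0,0,0],"claw":-1},
    {"slide":[-5.6,0,-10.7],"angular":[0,0,0],"claw":-1},
    {"slide":[-6.5,0,-10.2],"angular":[0,0,0],"claw":-1},
    {"slide":[-7.3,0,-9.5],"angular":[0,0,0],"claw":-1}
  ]
}}

```text
time: 6.15
ee_pos: [0.5169, 0.1652, 0.2191]
tcp_rot: [180.0, 0.1, 176.9]
wrist_force: [3.0, 0.6, -6.7]
opening: 0.0234
grasp_force: 27.5
```

Call:
{"op": "play_rows", "data": {
  "increments": [
    {"slide":[-8.1,0,-8.9],"angular":[0,0,0],"claw":-1},
    {"slide":[-8.9,0,-8.1],"angular":[0,0,0],"claw":-1},
    {"slide":[-9.5,0,-7.3],"angular":[0,0,0],"claw":-1},
    {"slide":[-10.2,0,-6.5],"angular":[0,0,0],"claw":-1},
    {"slide":[-10.7,0,-5.6],"angular":[0,0,0],"claw":-1},
    {"slide":[-11.1,0,-4.6],"angular":[0,0,0],"claw":-1},
    {"slide":[-11.5,0,-3.6],"angular":[0,0,0],"claw":-1},
    {"slide":[0,0,0],"angular":[0,0,0],"claw":-1}
  ]
}}

```text
time: 6.95
ee_pos: [0.587, 0.162, 0.2632]
tcp_rot: [179.9, 0.1, 176.9]
wrist_force: [-1.3, 5.3, 2.1]
opening: 0.0235
grasp_force: 29.3
```

Call:
{"op": "play_rows", "data": {
  "increments": [
    {"slide":[-7.1,0.2,-1.6],"angular":[0,0,0],"claw":-1},
    {"slide":[-7.2,0.2,-1.2],"angular":[0,0,0],"claw":-1},
    {"slide":[-7.2,0.2,-0.8],"angular":[0,0,0],"claw":-1},
    {"slide":[-7.2,0,-0.4],"angular":[0,0,0],"claw":-1},
    {"slide":[-7.2,0,-0.1],"angular":[0,0,0],"claw":-1},
    {"slide":[-3,0,0.2],"angular":[0,0,0],"claw":-1},
    {"slide":[0,0,0],"angular":[0,0,0],"claw":-1}
  ]
}}

```text
time: 7.65
ee_pos: [0.625, 0.1604, 0.2672]
tcp_rot: [179.9, 0.1, 177.0]
wrist_force: [-1.8, 4.8, 3.6]
opening: 0.0235
grasp_force: 31.2
```

Call:
{"op": "play_rows", "data": {
  "increments": [
    {"slide":[-2,0.2,0.1],"angular":[0,0,0],"claw":-1},
    {"slide":[-2,0.2,0.1],"angular":[0,0,0],"claw":-1},
    {"slide":[-2,0,0.1],"angular":[0,0,0],"claw":-1},
    {"slide":[-2,0,0.2],"angular":[0,0,0],"claw":-1},
    {"slide":[0,0,0],"angular":[0,0,0],"claw":-1}
  ]
}}

```text
time: 8.15
ee_pos: [0.6329, 0.1601, 0.2666]
tcp_rot: [180.0, 0.1, 176.9]
wrist_force: [-1.2, 5.4, 5.5]
opening: 0.0236
grasp_force: 32.1
```

Call:
{"op": "play_rows", "data": {
  "increments": [
    {"slide":[-2,0,0.2],"angular":[0,0,0],"claw":-1},
    {"slide":[-2,0,0.2],"angular":[0,0,0],"claw":-1},
    {"slide":[0,0,0],"angular":[0,0,0],"claw":-1}
  ]
}}

```text
time: 8.45
ee_pos: [0.637, 0.1599, 0.2661]
tcp_rot: [180.0, 0.1, 177.0]
wrist_force: [-0.9, 5.7, 6.2]
opening: 0.0236
grasp_force: 32.2
```

Call:
{"op": "play_rows", "data": {
  "increments": [
    {"slide":[-2,0.3,0],"angular":[0,0,0],"claw":-1},
    {"slide":[-2,0.3,0],"angular":[0,0,0],"claw":-1},
    {"slide":[0,0,0],"angular":[0,0,0],"claw":-1}
  ]
}}

```text
time: 8.75
ee_pos: [0.641, 0.1598, 0.2655]
tcp_rot: [-180.0, 0.0, 176.9]
wrist_force: [-1.8, 3.3, 7.1]
opening: 0.0238
grasp_force: 32.4
```

Call:
{"op": "play_rows", "data": {
  "increments": [
    {"slide":[-2,0.3,0.3],"angular":[0,0,0],"claw":-1},
    {"slide":[-2,0,0.3],"angular":[0,0,0],"claw":-1},
    {"slide":[0,0,0],"angular":[0,0,0],"claw":-1}
  ]
}}

```text
time: 9.05
ee_pos: [0.6451, 0.1597, 0.2648]
tcp_rot: [-179.9, 0.0, 176.9]
wrist_force: [-1.6, 2.6, 5.9]
opening: 0.0235
grasp_force: 32.5
```

Call:
{"op": "play_rows", "data": {
  "increments": [
    {"slide":[-2,0,0.4],"angular":[0,0,0],"claw":-1},
    {"slide":[-2,0,0.4],"angular":[0,0,0],"claw":-1},
    {"slide":[0,0,0],"angular":[0,0,0],"claw":-1}
  ]
}}

```text
time: 9.35
ee_pos: [0.6491, 0.1595, 0.264]
tcp_rot: [-179.9, 0.0, 176.9]
wrist_force: [0.1, 3.1, 6.5]
opening: 0.0237
grasp_force: 32.8
```

Call:
{"op": "play_rows", "data": {
  "increments": [
    {"slide":[-2,0,0.4],"angular":[0,0,0],"claw":-1},
    {"slide":[-2,0,0.4],"angular":[0,0,0],"claw":-1},
    {"slide":[0,0,0],"angular":[0,0,0],"claw":-1}
  ]
}}

```text
time: 9.65
ee_pos: [0.6531, 0.1593, 0.2631]
tcp_rot: [-180.0, 0.0, 176.9]
wrist_force: [0.0, 3.9, 5.7]
opening: 0.0235
grasp_force: 32.9
```

Call:
{"op": "play_rows", "data": {
  "increments": [
    {"slide":[-2,0,0.5],"angular":[0,0,0],"claw":-1},
    {"slide":[-2,0.2,0.5],"angular":[0,0,0],"claw":-1},
    {"slide":[0,0,0],"angular":[0,0,0],"claw":-1}
  ]
}}

```text
time: 9.95
ee_pos: [0.6572, 0.1592, 0.262]
tcp_rot: [-179.9, 0.0, 176.9]
wrist_force: [-0.1, 3.8, 5.5]
opening: 0.0235
grasp_force: 33.1
```

Call:
{"op": "play_rows", "data": {
  "increments": [
    {"slide":[-1.5,0.2,0.4],"angular":[0,0,0],"claw":-1},
    {"slide":[-1.5,0,0.4],"angular":[0,0,0],"claw":-1},
    {"slide":[0,0,0],"angular":[0,0,0],"claw":-1}
  ]
}}

```text
time: 10.25
ee_pos: [0.6601, 0.1591, 0.2611]
tcp_rot: [-179.9, 0.0, 176.9]
wrist_force: [0.1, 2.2, 5.3]
opening: 0.0236
grasp_force: 33.1
```

Call:
{"op": "play_rows", "data": {
  "increments": [
    {"slide":[-1.5,0,0.5],"angular":[0,0,0],"claw":-1},
    {"slide":[-1.5,0,0.5],"angular":[0,0,0],"claw":-1},
    {"slide":[0,0,0],"angular":[0,0,0],"claw":-1}
  ]
}}

```text
time: 10.55
ee_pos: [0.6632, 0.1589, 0.2601]
tcp_rot: [-179.9, 0.0, 176.9]
wrist_force: [-0.0, 1.6, 6.3]
opening: 0.0235
grasp_force: 33.3
```

Call:
{"op": "play_rows", "data": {
  "increments": [
    {"slide":[-1.5,0,0.5],"angular":[0,0,0],"claw":-1},
    {"slide":[-1.5,0,0.5],"angular":[0,0,0],"claw":-1},
    {"slide":[0,0,0],"angular":[0,0,0],"claw":-1}
  ]
}}

```text
time: 10.85
ee_pos: [0.6662, 0.1588, 0.2591]
tcp_rot: [-179.9, 0.0, 176.9]
wrist_force: [-1.7, 0.8, 6.2]
opening: 0.0238
grasp_force: 33.3
```

Call:
{"op": "play_rows", "data": {
  "increments": [
    {"slide":[-1.5,0,0.5],"angular":[0,0,0],"claw":-1},
    {"slide":[0,0,0],"angular":[0,0,0],"claw":-1}
  ]
}}

```text
time: 11.05
ee_pos: [0.6676, 0.1588, 0.2586]
tcp_rot: [-179.9, 0.0, 176.9]
wrist_force: [-0.5, 3.0, 6.8]
opening: 0.0237
grasp_force: 33.4
```

Call:
{"op": "play_rows", "data": {
  "increments": [
    {"slide":[-1.5,0,0.5],"angular":[0,0,0],"claw":-1},
    {"slide":[0,0,0],"angular":[0,0,0],"claw":-1}
  ]
}}

```text
time: 11.25
ee_pos: [0.6691, 0.1587, 0.258]
tcp_rot: [-179.9, 0.0, 176.9]
wrist_force: [-0.3, 3.4, 6.5]
opening: 0.0234
grasp_force: 33.4
```

Call:
{"op": "play_rows", "data": {
  "increments": [
    {"slide":[-1.5,0,0.5],"angular":[0,0,0],"claw":-1},
    {"slide":[0,0,0],"angular":[0,0,0],"claw":-1}
  ]
}}

```text
time: 11.45
ee_pos: [0.6706, 0.1586, 0.2574]
tcp_rot: [-179.9, 0.0, 176.9]
wrist_force: [0.1, 3.0, 5.8]
opening: 0.0235
grasp_force: 33.4
```

Call:
{"op": "play_rows", "data": {
  "increments": [
    {"slide":[-1.5,0,0.6],"angular":[0,0,0],"claw":-1},
    {"slide":[0,0,0],"angular":[0,0,0],"claw":-1}
  ]
}}

```text
time: 11.65
ee_pos: [0.6721, 0.1585, 0.2568]
tcp_rot: [-179.9, 0.0, 176.9]
wrist_force: [-0.3, 3.0, 6.6]
opening: 0.0234
grasp_force: 33.5
```

Call:
{"op": "play_rows", "data": {
  "increments": [
    {"slide":[-1.5,0,0.6],"angular":[0,0,0],"claw":-1},
    {"slide":[0,0,0],"angular":[0,0,0],"claw":-1}
  ]
}}

```text
time: 11.85
ee_pos: [0.6736, 0.1585, 0.2562]
tcp_rot: [-179.9, 0.0, 176.9]
wrist_force: [-0.2, 2.7, 6.4]
opening: 0.0233
grasp_force: 33.5
```

Call:
{"op": "play_rows", "data": {
  "increments": [
    {"slide":[-1.5,0,0.6],"angular":[0,0,0],"claw":-1},
    {"slide":[0,0,0],"angular":[0,0,0],"claw":-1}
  ]
}}

```text
time: 12.05
ee_pos: [0.6747, 0.1584, 0.2557]
tcp_rot: [-179.9, -0.0, 176.9]
wrist_force: [-1.8, 1.7, 7.7]
opening: 0.024
grasp_force: 33.6
```

```bash
python3 - <<'E'
from h import *
import cv2
b=cv2.cvtColor(bot.camera("side"),cv2.COLOR_RGB2BGR)
cv2.imwrite("pics/s2.png",cv2.resize(b[40:200,230:390],None,fx=3.7,fy=3.7,interpolation=cv2.INTER_CUBIC))
E
```

```text
(no output)
```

View pics/s2.png

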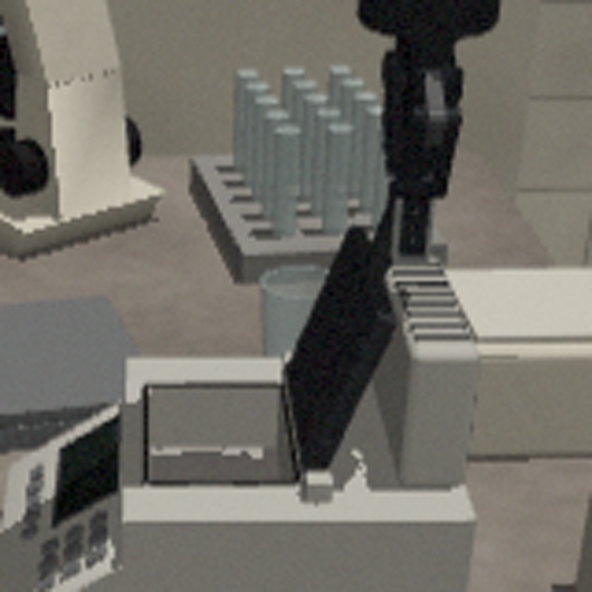

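The side view shows the lid held by its tab at about 113°, just at the rest stub. The last step's pull-back suggests it is touching, so I'll take one small step to confirm.

Call:
{"op": "play_rows", "data": {
  "increments": [
    {"slide":[-1,0,0.5],"angular":[0,0,0],"claw":-1},
    {"slide":[0,0,0],"angular":[0,0,0],"claw":-1}
  ]
}}

```text
time: 12.3
ee_pos: [0.6753, 0.1584, 0.2555]
tcp_rot: [-179.9, -0.1, 176.9]
wrist_force: [-5.3, 2.7, 8.5]
opening: 0.0238
grasp_force: 33.8
```

Call:
{"op": "play_rows", "data": {
  "increments": [
    {"slide":[1,0,-0.4],"angular":[0,0,0],"claw":-1},
    {"slide":[0,0,0],"angular":[0,0,0],"claw":-1}
  ]
}}

```text
time: 12.5
ee_pos: [0.6748, 0.1584, 0.2557]
tcp_rot: [-179.9, 0.0, 176.9]
wrist_force: [-1.8, 2.6, 6.8]
opening: 0.0236
grasp_force: 33.3
```

Call:
{"op": "play_rows", "data": {
  "increments": [
    {"slide":[0,0,0],"angular":[0,0,0],"claw":-0.35},
    {"slide":[0,0,0],"angular":[0,0,0],"claw":-0.2},
    {"slide":[0,0,0],"angular":[0,0,0],"claw":0.1},
    {"slide":[0,0,0],"angular":[0,0,0],"claw":0.1},
    {"slide":[0,0,0],"angular":[0,0,0],"claw":0.1}
  ]
}}

```text
time: 13.0
ee_pos: [0.6746, 0.1583, 0.2548]
tcp_rot: [-179.9, -0.1, 176.9]
wrist_force: [0.2, 0.8, -0.1]
opening: 0.0471
grasp_force: 0.0
```

Call:
{"op": "play_rows", "data": {
  "increments": [
    {"slide":[0,0,-8],"angular":[0,0,0],"claw":0.1},
    {"slide":[0,0,-20],"angular":[0,0,0],"claw":0.1},
    {"slide":[0,0,-30],"angular":[0,0,0],"claw":0.1},
    {"slide":[0,0,-30],"angular":[0,0,0],"claw":0.1}
  ]
}}

```text
time: 13.4
ee_pos: [0.6741, 0.1585, 0.3447]
tcp_rot: [-179.9, -0.0, 176.9]
wrist_force: [1.4, 0.7, 1.1]
opening: 0.0468
grasp_force: 0.0
```

```bash
python3 - <<'E'
from h import *
import cv2
togo([.525,-.249,.25],176.5)
b=cv2.cvtColor(bot.camera("side"),cv2.COLOR_RGB2BGR)
cv2.imwrite("pics/s3.png",cv2.resize(b[40:200,230:390],None,fx=3.7,fy=3.7,interpolation=cv2.INTER_CUBIC))
E
```

```text
rotvec [-0.08 -0.04  0.43] slide after turn [ 123.9 -415.8   94.7] now [0.6741 0.1585 0.3447] [-179.9   -0.   176.9] F [1.4 0.7 1.1] t 13.4 open 0.04679918436892852
```

View pics/s3.png

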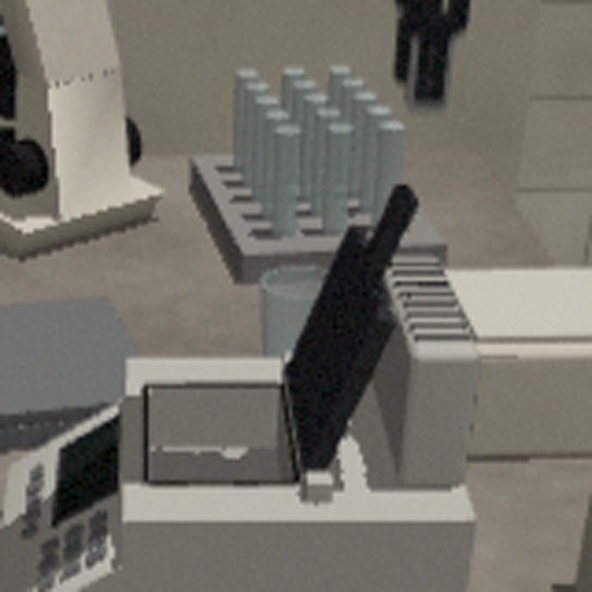

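The lid stays open by itself. Next I look at the well from above.

Call:
{"op": "play_rows", "data": {
  "increments": [
    {"slide":[30,0,0],"angular":[0,0,0],"claw":0.3},
    {"slide":[40,0,0],"angular":[0,0,0],"claw":0.3},
    {"slide":[40,-2,0],"angular":[0,0,0],"claw":0.3},
    {"slide":[10,0,0],"angular":[0,0,0],"claw":0.3},
    {"slide":[0,0,0],"angular":[0,0,0],"claw":0.3}
  ]
}}

```text
time: 13.95
ee_pos: [0.5532, 0.1631, 0.3451]
tcp_rot: [-180.0, 0.1, 177.0]
wrist_force: [-0.6, -0.5, 0.6]
opening: 0.0553
grasp_force: 0.0
```

```bash
python3 - <<'E'
from h import *
import cv2
togo([.525,-.249,.25],176.5)
im=cv2.cvtColor(bot.camera("wrist"),cv2.COLOR_RGB2BGR)
print(proj("wrist",(.567,.1635,.075)))
cv2.imwrite("pics/w2.png",im)
E
```

```text
rotvec [-0.03  0.07  0.48] slide after turn [   3.  -413.    95.1] now [0.5532 0.1631 0.3451] [-1.80e+02  1.00e-01  1.77e+02] F [-0.6 -0.5  0.6] t 13.95 open 0.055338097680300874
[285.84842338 174.78133303]
```

View pics/w2.png

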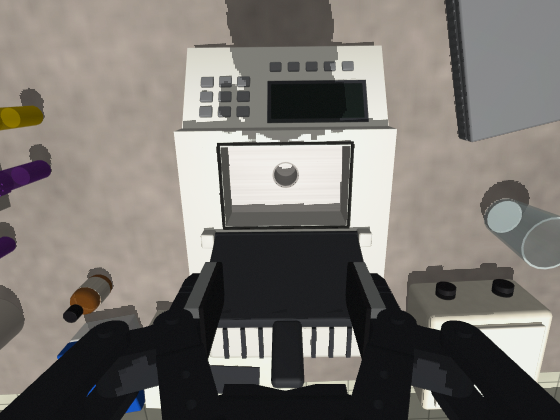

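The wrist view shows the well mouth at (286,174.5). That matches the prediction of (285.8,174.8).

```bash
python3 - <<'E'
from h import *
import cv2
im=cv2.imread("pics/w2.png"); g=cv2.cvtColor(im,cv2.COLOR_BGR2GRAY)[155:195,262:310]
fl=np.percentile(g,70); m=(g<fl-35).astype(np.uint8)
cs,_=cv2.findContours(m,cv2.RETR_EXTERNAL,cv2.CHAIN_APPROX_NONE)
for c in cs:
    if len(c)>15:
        (x,y),(a,b),_=cv2.fitEllipse(c) ; u,v=x+262,y+155; print(fl,u,v,a,b,cv2.boundingRect(c),ray("wrist",u,v,.075).round(4),ray("wrist",u+13,v,.075)[1]-ray("wrist",u-13,v,.075)[1])
E
```

```text
237.0 285.2731704711914 175.2448501586914 23.378215789794922 25.656963348388672 (11, 8, 26, 25) [0.5675 0.1628 0.075 ] 0.03008690806836356
```

Call:
{"op": "play_rows", "data": {
  "increments": [
    {"slide":[0.6,-50,10],"angular":[0,0,0],"claw":0.3},
    {"slide":[0.6,-50,10],"angular":[0,0,0],"claw":0.3},
    {"slide":[0.6,-50,10],"angular":[0,0,0],"claw":0.3},
    {"slide":[0.6,-50,10],"angular":[0,0,0],"claw":0.3},
    {"slide":[0.6,-50,10],"angular":[0,0,0],"claw":0.3},
    {"slide":[0.6,-50,10],"angular":[0,0,0],"claw":0.3},
    {"slide":[0.6,-50,10],"angular":[0,0,0],"claw":0.3},
    {"slide":[0.6,-50,10],"angular":[0,0,0],"claw":0.3}
  ]
}}

```text
time: 14.8
ee_pos: [0.5294, -0.2314, 0.2647]
tcp_rot: [-179.9, -0.1, 176.9]
wrist_force: [0.4, 0.4, 0.2]
opening: 0.0553
grasp_force: 0.0
```

Call:
{"op": "play_rows", "data": {
  "increments": [
    {"slide":[0.6,-13,10],"angular":[0,0,0],"claw":0.3},
    {"slide":[0,0,0],"angular":[0,0,0],"claw":0.3},
    {"slide":[0,0,0],"angular":[0,0,0],"claw":0.3}
  ]
}}

```text
time: 15.1
ee_pos: [0.5281, -0.2414, 0.255]
tcp_rot: [-180.0, -0.1, 176.9]
wrist_force: [-0.2, 0.6, -0.0]
opening: 0.0558
grasp_force: 0.0
```

```bash
python3 - <<'E'
from h import *
import cv2
togo([.526,-.2495,.25],177)
im=cv2.cvtColor(bot.camera("wrist"),cv2.COLOR_RGB2BGR)
print(proj("wrist",(.526,-.2495,.102)), proj("wrist",(.526,-.2495,.045)))
cv2.imwrite("pics/w3.png",im)
m=(im.max(2)<60).astype(np.uint8); m[300:]=0
cs,_=cv2.findContours(m,cv2.RETR_EXTERNAL,cv2.CHAIN_APPROX_NONE)
for c in cs:
    if cv2.contourArea(c)>150: (x,y),r=cv2.minEnclosingCircle(c); print(cv2.boundingRect(c),x,y,r)
E
```

```text
rotvec [-0.04 -0.1  -0.1 ] slide after turn [ 1.6 -8.2  5. ] now [ 0.5281 -0.2414  0.255 ] [-1.800e+02 -1.000e-01  1.769e+02] F [-0.2  0.6 -0. ] t 15.1 open 0.055750975455092666
[274.43539102 190.78254141] [276.0736914  174.88955896]
(370, 274, 25, 26) 382.0 286.5 17.327821731567383
(175, 274, 25, 26) 187.0 286.5 17.327821731567383
(346, 262, 22, 38) 356.5 281.0135192871094 20.827089309692383
(202, 262, 22, 38) 212.5 281.229736328125 20.64065933227539
(259, 210, 28, 32) 273.0 225.5 16.007909774780273
(255, 168, 33, 37) 272.0 186.0 18.43918800354004
(257, 106, 32, 34) 272.4413146972656 122.64795684814453 16.710342407226562
```

View pics/w3.png

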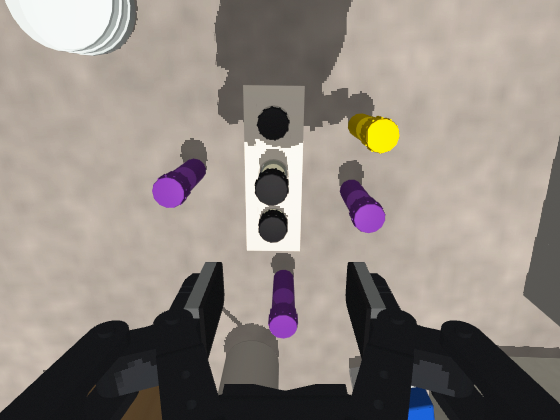

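The wrist view shows the tall vial's cap at (272,187), with the short vials at (273,122) and (273,225). Purple and yellow look-alikes stand about 85 px to the sides.

```bash
python3 - <<'E'
from h import *
p=ray("wrist",271.5,188.5,.102); print(p, ray("wrist",288,188.5,.102)-p)
p=(p+np.array([.526,-.2495,.102])*1)/2; print(p)
togo([p[0],p[1],.0905],177)
for s in ((272.5,122),(272.5,227)): print(ray("wrist",*s,.067))
E
```

```text
[ 0.52390946 -0.2518023   0.102     ] [0.0007371 0.0136393 0.       ]
[ 0.52495473 -0.25065115  0.102     ]
rotvec [-0.06 -0.05 -0.04] slide after turn [  2.8 -10.  165.1] now [ 0.5282 -0.2408  0.2556] [-1.799e+02 -1.000e-01  1.770e+02] F [-0.3 -0.5 -0.4] t 15.15 open 0.055234769886966004
[ 0.47324206 -0.24884896  0.067     ]
[ 0.57213411 -0.25529389  0.067     ]
```

Call:
{"op": "play_rows", "data": {
  "increments": [
    {"slide":[3.4,-10.7,30],"angular":[0,0,0],"claw":0.3},
    {"slide":[0,0,40],"angular":[0,0,0],"claw":0.3},
    {"slide":[0,0,40],"angular":[0,0,0],"claw":0.3},
    {"slide":[0,0,30],"angular":[0,0,0],"claw":0.3},
    {"slide":[0,0,20],"angular":[0,0,0],"claw":0.3},
    {"slide":[0,0,0],"angular":[0,0,0],"claw":0.3}
  ]
}}

```text
time: 15.75
ee_pos: [0.5229, -0.2501, 0.0931]
tcp_rot: [180.0, -0.3, 177.1]
wrist_force: [-0.4, -0.3, 0.1]
opening: 0.0554
grasp_force: 0.0
```

```bash
python3 -c "
from h import *
togo([.5243,-.2513,.091],177)"
```

```text
rotvec [ 0.02 -0.26  0.05] slide after turn [-1.5 -1.1  2.1] now [ 0.5229 -0.2501  0.0931] [180.   -0.3 177.1] F [-0.4 -0.3  0.1] t 15.75 open 0.05539046755380627
```

Call:
{"op": "play_rows", "data": {
  "increments": [
    {"slide":[-1.5,-1,2],"angular":[0,-0.2,0],"claw":0.2},
    {"slide":[0,0,0],"angular":[0,0,0],"claw":0},
    {"slide":[0,0,0],"angular":[0,0,0],"claw":-0.2},
    {"slide":[0,0,0],"angular":[0,0,0],"claw":-0.4},
    {"slide":[0,0,0],"angular":[0,0,0],"claw":-1},
    {"slide":[0,0,0],"angular":[0,0,0],"claw":-1},
    {"slide":[0,0,0],"angular":[0,0,0],"claw":-1}
  ],
  "squeeze": 25
}}

```text
time: 16.45
ee_pos: [0.5255, -0.2534, 0.0947]
tcp_rot: [-179.9, 0.3, 176.9]
wrist_force: [0.5, 0.9, 5.9]
opening: 0.0273
grasp_force: 24.4
```

```bash
python3 -c "
from h import *
togo([.5243,-.2513,.3],177)"
```

```text
rotvec [-0.1   0.27 -0.07] slide after turn [   1.3    2.  -205.3] now [ 0.5255 -0.2534  0.0947] [-179.9    0.3  176.9] F [0.5 0.9 5.9] t 16.45 open 0.0273027579177372
```

Call:
{"op": "play_rows", "data": {
  "increments": [
    {"slide":[0,0,-10],"angular":[0,0,0],"claw":-1},
    {"slide":[0,0,-20],"angular":[0,0,0],"claw":-1},
    {"slide":[0,0,-30],"angular":[0,0,0],"claw":-1},
    {"slide":[0,0,-35],"angular":[0,0,0],"claw":-1},
    {"slide":[0,0,-35],"angular":[0,0,0],"claw":-1},
    {"slide":[0,0,-35],"angular":[0,0,0],"claw":-1},
    {"slide":[0,0,-5],"angular":[0,0,0],"claw":-1},
    {"slide":[0,0,0],"angular":[0,0,0],"claw":-1}
  ]
}}

```text
time: 17.25
ee_pos: [0.5248, -0.2533, 0.2648]
tcp_rot: [-179.9, 0.3, 176.9]
wrist_force: [-0.4, 0.4, 0.5]
opening: 0.0272
grasp_force: 24.8
```

```bash
python3 -c "
from h import *
togo([.5675,.163,.26],177)"
```

```text
rotvec [-0.13  0.27 -0.08] slide after turn [-20.8 417.9   4.8] now [ 0.5248 -0.2533  0.2648] [-179.9    0.3  176.9] F [-0.4  0.4  0.5] t 17.25 open 0.02721306825013938
```

Call:
{"op": "play_rows", "data": {
  "increments": [
    {"slide":[-2.6,25,0],"angular":[0,0,0],"claw":-1},
    {"slide":[-2.6,45,0],"angular":[0,0,0],"claw":-1},
    {"slide":[-2.6,45,0],"angular":[0,0,0],"claw":-1},
    {"slide":[-2.6,45,0],"angular":[0,0,0],"claw":-1},
    {"slide":[-2.6,45,0],"angular":[0,0,0],"claw":-1},
    {"slide":[-2.6,45,0],"angular":[0,0,0],"claw":-1},
    {"slide":[-2.6,45,0],"angular":[0,0,0],"claw":-1},
    {"slide":[-2.6,45,0],"angular":[0,0,0],"claw":-1}
  ]
}}

```text
time: 18.05
ee_pos: [0.5629, 0.0872, 0.2612]
tcp_rot: [-179.9, 0.0, 176.9]
wrist_force: [0.7, 0.1, -0.1]
opening: 0.027
grasp_force: 24.8
```

Call:
{"op": "play_rows", "data": {
  "increments": [
    {"slide":[0,40,0],"angular":[0,0,0],"claw":-1},
    {"slide":[0,28,0],"angular":[0,0,0],"claw":-1},
    {"slide":[0,10,0],"angular":[0,0.25,0],"claw":-1},
    {"slide":[0,0,0],"angular":[0,0,0],"claw":-1},
    {"slide":[0,0,0],"angular":[0,0,0],"claw":-1}
  ]
}}

```text
time: 18.55
ee_pos: [0.5675, 0.1625, 0.262]
tcp_rot: [-179.9, -0.2, 176.9]
wrist_force: [1.0, -1.1, -0.2]
opening: 0.0271
grasp_force: 24.9
```

```bash
python3 - <<'E'
from h import *
import cv2
togo([.5675,.163,.26],177); o=bot.get_obs()['ee_pos']
a=bot.camera("scene");b=bot.camera("side");c=bot.camera("wrist")
bt=o-[0,0,.0877]; print(proj("scene",o),proj("scene",bt),proj("side",o),proj("side",bt),proj("wrist",bt))
def cr(im,n):
    u,v=proj(n,bt).astype(int); print(n,u-50,v-75); return cv2.resize(im[v-75:v+25,u-33:u+33],(396,600),interpolation=cv2.INTER_CUBIC)
im=np.hstack([cr(a,"scene"),cr(b,"side")]); print(im.shape)
cv2.imwrite("pics/v1.png",cv2.cvtColor(im,cv2.COLOR_RGB2BGR))
cv2.imwrite("pics/w4.png",cv2.cvtColor(c,cv2.COLOR_RGB2BGR))
E
```

```text
rotvec [-0.13 -0.18 -0.08] slide after turn [0.  0.5 2. ] now [0.5675 0.1625 0.262 ] [-179.9   -0.2  176.9] F [ 1.  -1.1 -0.2] t 18.55 open 0.027146185345455563
[345.81201867 250.89543121] [341.61731635 282.32708596] [288.63971359  96.64864144] [287.8175425  134.90727974] [285.84817685 220.52480475]
scene 291 207
side 237 59
(600, 792, 3)
```

View pics/v1.png

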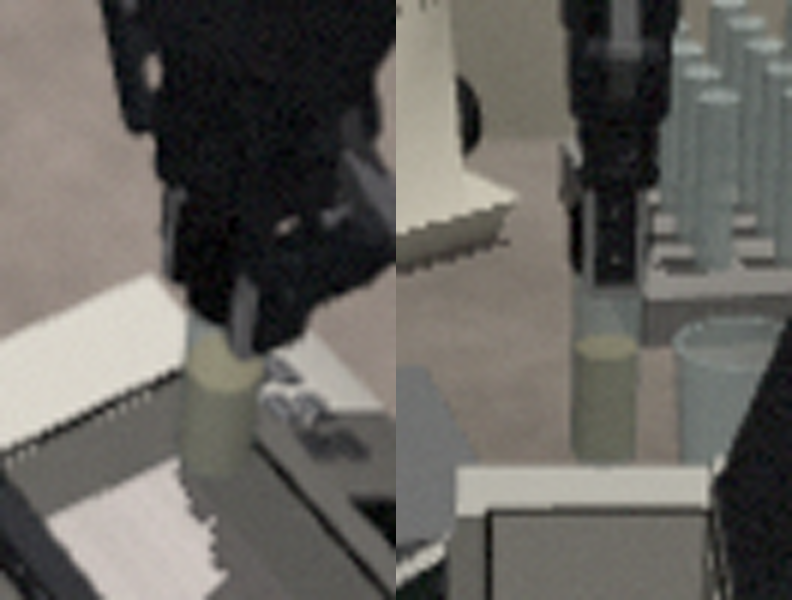

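The crops show the vial gripped by its cap and hanging upright. In the side view its axis is near the prediction, but in the scene view it looks off by about 2 px, so I'll check numerically in all three images.

```bash
python3 - <<'E'
from h import *
import cv2
o=bot.get_obs()['ee_pos']; 
c=cv2.imread("pics/w4.png"); v1=cv2.imread("pics/v1.png")
print("tcp",proj("wrist",o),"cap bottom",proj("wrist",o-[0,0,.015]),"vial bottom",proj("wrist",o-[0,0,.0877]),"well",proj("wrist",(.5675,.163,.075)))
hsv=cv2.cvtColor(c,cv2.COLOR_BGR2HSV)
print("sample", v1[430,215], cv2.cvtColor(v1[430:431,215:216],cv2.COLOR_BGR2HSV))
for r in range(150,330,8): print(r,[tuple(int(k) for k in c[r,x]) for x in (240,255,262,270,278,286,294,302,310,318)])
E
```

```text
tcp [285.33028321 297.24620779] cap bottom [285.29830854 278.56450343] vial bottom [285.20027423 221.28643151] well [286.17853426 182.36492211]
sample [ 94 105 104] [[[ 33  27 105]]]
150 [(229, 234, 238), (110, 115, 118), (111, 115, 118), (110, 115, 118), (111, 114, 117), (110, 113, 117), (110, 114, 117), (111, 114, 117), (119, 124, 128), (228, 233, 237)]
158 [(234, 239, 242), (235, 240, 242), (235, 240, 242), (233, 238, 241), (116, 120, 122), (115, 119, 122), (114, 119, 122), (233, 238, 241), (233, 237, 241), (232, 237, 240)]
166 [(234, 238, 241), (235, 240, 242), (236, 241, 242), (236, 241, 242), (101, 106, 108), (212, 219, 220), (117, 122, 124), (235, 240, 242), (235, 240, 242), (234, 238, 242)]
174 [(231, 236, 239), (232, 237, 241), (233, 238, 242), (233, 237, 241), (111, 115, 118), (110, 115, 118), (110, 113, 117), (233, 239, 242), (234, 239, 242), (233, 238, 242)]
182 [(227, 232, 236), (229, 235, 238), (230, 235, 239), (169, 175, 179), (79, 82, 84), (82, 86, 88), (80, 82, 84), (171, 177, 183), (232, 236, 241), (231, 236, 240)]
190 [(229, 235, 238), (230, 236, 239), (231, 236, 2
[... 1987 characters left out ...]
, 13, 14), (15, 13, 14), (14, 12, 12), (14, 12, 13), (14, 12, 13), (14, 13, 13), (16, 14, 15), (14, 13, 15), (11, 12, 9)]
302 [(97, 98, 97), (15, 14, 15), (15, 13, 12), (13, 10, 12), (15, 13, 13), (14, 14, 14), (16, 13, 14), (15, 13, 14), (13, 12, 13), (14, 12, 15)]
310 [(97, 97, 97), (16, 14, 16), (17, 13, 14), (16, 13, 14), (14, 11, 12), (13, 11, 11), (14, 11, 12), (14, 12, 15), (18, 15, 16), (13, 12, 12)]
318 [(18, 16, 16), (14, 12, 13), (11, 9, 11), (15, 13, 12), (14, 12, 13), (14, 13, 13), (16, 14, 15), (15, 13, 14), (16, 14, 14), (14, 13, 12)]
326 [(16, 15, 14), (33, 30, 29), (15, 14, 15), (15, 14, 15), (15, 13, 13), (16, 16, 16), (14, 12, 13), (15, 12, 14), (34, 31, 30), (12, 11, 11)]
```

```bash
python3 - <<'E'
from h import *
import cv2
o=bot.get_obs()['ee_pos']; c=cv2.imread("pics/w4.png").astype(int)
g=c.sum(2)/3; b=o-[0,0,.0877]
f=g[196:232,285]; print("col285",f.astype(int).tolist())
for r in (208,212,216,218): 
    m=np.where(g[r,255:318]<150)[0]+255; print(r,m.min(),m.max(),(m.min()+m.max())/2)
for r in (232,236,240,244):  print(r,g[r,260:312].astype(int).tolist())
print("pred front edge",proj("wrist",b-[.0125,0,0]),"left/right",proj("wrist",b-[0,.0125,0]),proj("wrist",b+[0,.0125,0]))
print("well l/r/f/b",[proj("wrist",np.array((.5675,.163,.075))+d).round(1).tolist() for d in np.array([[0,-.0135,0],[0,.0135,0],[-.0135,0,0],[.0135,0,0]])])
for r in (174,178,182,186,190): m=np.where(g[r,262:312]<160)[0]+262; print("well",r,m.min(),m.max())
print("wellcol",g[160:202,280].astype(int).tolist())
E
```

```text
col285 [174, 235, 230, 231, 234, 237, 231, 120, 92, 83, 82, 82, 82, 82, 82, 81, 82, 83, 82, 82, 82, 81, 81, 81, 82, 81, 81, 81, 81, 81, 81, 83, 111, 137, 137, 137]
208 273 298 285.5
212 269 302 285.5
216 267 309 288.0
218 255 317 286.0
232 [92, 91, 92, 91, 84, 82, 73, 75, 75, 77, 78, 79, 108, 136, 135, 136, 137, 136, 137, 137, 137, 137, 136, 137, 136, 136, 136, 137, 137, 137, 136, 137, 137, 137, 136, 136, 136, 135, 108, 81, 79, 77, 76, 75, 73, 78, 82, 89, 91, 91, 92, 92]
236 [92, 92, 91, 88, 81, 78, 75, 79, 121, 134, 135, 135, 135, 135, 136, 136, 136, 137, 136, 137, 137, 137, 136, 136, 137, 137, 136, 136, 136, 137, 137, 136, 136, 136, 136, 136, 135, 135, 135, 135, 135, 134, 119, 78, 74, 74, 83, 84, 92, 91, 91, 92]
240 [91, 91, 91, 82, 81, 91, 132, 132, 133, 133, 134, 135, 134, 135, 136, 136, 136, 136, 136, 137, 136, 136, 136, 136, 136, 136, 137, 136, 137, 136, 136, 136, 137, 135, 136, 135, 136, 135, 135, 135, 135, 134, 133, 132, 132, 104, 78, 82, 89, 92, 91, 92]
244 [91, 92, 83, 84, 121, 132, 133, 133, 133, 134, 134, 135, 135, 135, 136, 136, 136, 136, 136, 136, 136, 136, 136, 136, 136, 136, 136, 136, 137, 136, 137, 136, 135, 135, 135, 135, 134, 134, 135, 134, 135, 132, 133, 132, 132, 132, 120, 83, 84, 92, 91, 92]
pred front edge [284.112058   203.05589382] left/right [266.06363219 222.28788334] [304.3770572  220.28287903]
well l/r/f/b [[271.6, 183.2], [300.8, 181.6], [285.4, 168.0], [287.0, 196.3]]
well 174 273 299
well 178 272 300
well 182 272 300
well 186 273 299
well 190 276 298
wellcol [115, 115, 119, 117, 117, 105, 98, 181, 239, 235, 235, 117, 118, 116, 114, 113, 115, 115, 115, 115, 92, 84, 83, 84, 83, 82, 83, 83, 83, 83, 82, 84, 88, 153, 173, 174, 236, 236, 230, 231, 234, 237]
```

Call:
{"op": "play_rows", "data": {
  "increments": [
    {"slide":[0,0,20],"angular":[0,0,0],"claw":-1},
    {"slide":[0,0,30],"angular":[0,0,0],"claw":-1},
    {"slide":[0,0,25],"angular":[0,-0.15,0],"claw":-1},
    {"slide":[0,0,12],"angular":[0,0,0],"claw":-1},
    {"slide":[0,0,3],"angular":[0,0,0],"claw":-1},
    {"slide":[0,0,0],"angular":[0,0,0],"claw":-1},
    {"slide":[0,0,0],"angular":[0,0,0],"claw":-1}
  ]
}}

```text
time: 19.4
ee_pos: [0.5681, 0.1632, 0.1743]
tcp_rot: [-180.0, 0.1, 176.9]
wrist_force: [0.6, 0.3, 0.0]
opening: 0.027
grasp_force: 24.9
```

```bash
python3 - <<'E'
from h import *
import cv2
togo([.5675,.163,.168],177)
o=bot.get_obs()['ee_pos']; im=cv2.cvtColor(bot.camera("wrist"),cv2.COLOR_RGB2BGR); cv2.imwrite("pics/w5.png",im)
g=im.astype(int).sum(2)/3; b=o-[0,0,.0877]
print("pred vial front",proj("wrist",b-[.0125,0,0]),"l/r",proj("wrist",b-[0,.0125,0]),proj("wrist",b+[0,.0125,0]))
print("well l/r/f/b",[proj("wrist",np.array((.5675,.163,.075))+d).round(1).tolist() for d in np.array([[0,-.0135,0],[0,.0135,0],[-.0135,0,0],[.0135,0,0]])])
for r in range(190,250,3): print(r,g[r,250:322:2].astype(int).tolist())
print("col",g[180:250,285].astype(int).tolist())
E
```

```text
rotvec [-0.04  0.15 -0.08] slide after turn [ 0.6 -0.2  6.3] now [0.5681 0.1632 0.1743] [-1.800e+02  1.000e-01  1.769e+02] F [0.6 0.3 0. ] t 19.4 open 0.02699378264596006
pred vial front [283.84332102 202.48688677] l/r [265.758572   221.69305158] [304.09733927 219.72979081]
well l/r/f/b [[264.9, 214.8], [304.4, 212.8], [283.5, 194.9], [285.7, 232.1]]
190 [119, 119, 119, 119, 120, 119, 119, 120, 119, 119, 119, 119, 120, 119, 118, 106, 100, 95, 99, 106, 113, 118, 119, 119, 119, 119, 119, 119, 119, 119, 119, 119, 119, 119, 119, 119]
193 [118, 118, 119, 119, 119, 118, 118, 119, 119, 119, 118, 107, 95, 97, 120, 241, 241, 241, 241, 241, 241, 144, 95, 100, 118, 118, 119, 118, 118, 119, 118, 117, 118, 118, 118, 118]
196 [119, 119, 118, 117, 119, 118, 118, 120, 119, 108, 97, 109, 119, 119, 119, 119, 118, 118, 118, 119, 118, 118, 118, 117, 97, 96, 118, 118, 117, 117, 118, 118, 117, 117, 118, 118]
199 [238, 237, 117, 117, 117, 116, 116, 118, 102, 96, 96, 115, 116, 116, 115, 115, 116, 115, 115, 115, 115, 115, 115, 115, 113, 86, 97, 117, 116, 117, 116, 117, 239, 237, 117, 117]
202 [238, 237, 118,
[... 2388 characters left out ...]

244 [234, 233, 233, 234, 234, 233, 145, 131, 138, 137, 139, 139, 140, 139, 141, 140, 140, 140, 140, 141, 140, 140, 140, 139, 140, 139, 138, 136, 131, 146, 230, 231, 230, 230, 229, 230]
247 [229, 228, 229, 229, 229, 229, 113, 137, 137, 138, 139, 140, 140, 140, 141, 140, 140, 141, 140, 141, 140, 139, 139, 139, 140, 139, 138, 137, 136, 117, 230, 231, 230, 231, 231, 230]
col [120, 121, 121, 118, 117, 116, 119, 121, 121, 118, 100, 103, 215, 241, 240, 120, 118, 116, 115, 115, 117, 118, 117, 98, 87, 82, 83, 83, 83, 83, 83, 83, 83, 83, 84, 84, 83, 83, 84, 83, 83, 82, 84, 84, 84, 82, 83, 84, 114, 141, 141, 141, 141, 142, 141, 141, 141, 141, 141, 141, 141, 141, 140, 140, 140, 140, 141, 141, 140, 138]
```

Call:
{"op": "play_rows", "data": {
  "increments": [
    {"slide":[2,0,2],"angular":[0,0,0],"claw":-1},
    {"slide":[0,0,3],"angular":[0,0,0],"claw":-1},
    {"slide":[0,0,2.5],"angular":[0,0,0],"claw":-1},
    {"slide":[0,0,0],"angular":[0,0,0],"claw":-1},
    {"slide":[0,0,0],"angular":[0,0,0],"claw":-1}
  ]
}}

```text
time: 19.95
ee_pos: [0.5655, 0.1633, 0.1652]
tcp_rot: [-179.9, 0.0, 176.9]
wrist_force: [-0.2, 0.3, -0.5]
opening: 0.0269
grasp_force: 24.9
```

```bash
cat > look.py <<'E'
from h import *
import cv2,sys
togo([.5675,.163,.16],177)
o=bot.get_obs()['ee_pos']; im=cv2.cvtColor(bot.camera("wrist"),cv2.COLOR_RGB2BGR); cv2.imwrite("pics/w%d.png"%int(1000*bot.get_obs()['time']),im)
g=im.astype(int).sum(2)/3; b=o-[0,0,.0877]
print("pred vial front",proj("wrist",b-[.0125,0,0]),"l/r",proj("wrist",b-[0,.0125,0]),proj("wrist",b+[0,.0125,0]))
print("well l/r/f/b",[proj("wrist",np.array((.5675,.163,.075))+d).round(1).tolist() for d in np.array([[0,-.0135,0],[0,.0135,0],[-.0135,0,0],[.0135,0,0]])])
for r in (212,216,220,224): print(r,g[r,258:270].astype(int).tolist(),g[r,300:313].astype(int).tolist())
print("col from 190",[g[190:225,k].astype(int).tolist() for k in (280,285,290)])
E
python3 look.py
```

```text
rotvec [-0.08  0.03 -0.07] slide after turn [-2.  -0.2  5.2] now [0.5655 0.1633 0.1652] [-179.9    0.   176.9] F [-0.2  0.3 -0.5] t 19.95 open 0.026865308421002116
pred vial front [284.05282184 202.61551798] l/r [265.9742553  221.81054642] [304.28601118 219.86328475]
well l/r/f/b [[264.5, 223.4], [305.3, 221.4], [283.7, 203.0], [285.9, 241.1]]
212 [128, 133, 238, 239, 237, 183, 182, 180, 75, 76, 78, 82] [78, 81, 85, 103, 180, 182, 101, 125, 128, 128, 128, 128, 128]
216 [238, 238, 238, 228, 183, 184, 181, 73, 75, 78, 80, 75] [78, 77, 78, 82, 82, 180, 182, 185, 238, 238, 238, 238, 238]
220 [235, 235, 235, 196, 178, 178, 151, 75, 78, 78, 74, 77] [79, 78, 77, 76, 83, 135, 178, 176, 215, 235, 236, 235, 236]
224 [237, 237, 237, 236, 180, 180, 179, 127, 81, 76, 76, 77] [80, 79, 77, 76, 89, 104, 178, 183, 237, 237, 237, 237, 237]
col from 190 [[120, 118, 117, 116, 118, 120, 119, 117, 107, 96, 146, 241, 119, 112, 95, 82, 82, 82, 82, 82, 82, 83, 82, 83, 82, 82, 83, 83, 83, 82, 82, 82, 83, 83, 83], [119, 119, 117, 116, 119, 121, 120, 118, 100, 103, 218, 241, 119, 98, 86, 83, 84, 83, 83, 83, 83, 83, 83, 84, 83, 83, 83, 82, 83, 83, 83, 84, 83, 83, 83], [120, 118, 118, 116, 119, 122, 120, 119, 113, 95, 109, 240, 119, 113, 93, 83, 84, 83, 83, 83, 83, 83, 83, 83, 82, 83, 83, 82, 82, 83, 82, 83, 83, 82, 82]]
```

Call:
{"op": "play_rows", "data": {
  "increments": [
    {"slide":[0,0,2],"angular":[0,0,0],"claw":-1},
    {"slide":[0,0,2],"angular":[0,0,0],"claw":-1},
    {"slide":[0,0,2],"angular":[0,0,0],"claw":-1},
    {"slide":[0,0,2],"angular":[0,0,0],"claw":-1},
    {"slide":[0,0,0],"angular":[0,0,0],"claw":-1}
  ]
}}

```text
time: 20.5
ee_pos: [0.5655, 0.1632, 0.1569]
tcp_rot: [-179.9, 0.0, 176.9]
wrist_force: [0.6, -0.1, -1.4]
opening: 0.0272
grasp_force: 24.8
```

Call:
{"op": "play_rows", "data": {
  "increments": [
    {"slide":[0,0,3],"angular":[0,0,0],"claw":-1},
    {"slide":[0,0,3],"angular":[0,0,0],"claw":-1},
    {"slide":[0,0,3],"angular":[0,0,0],"claw":-1},
    {"slide":[0,0,3],"angular":[0,0,0],"claw":-1},
    {"slide":[0,0,0],"angular":[0,0,0],"claw":-1}
  ]
}}

```text
time: 21.0
ee_pos: [0.5654, 0.1632, 0.1447]
tcp_rot: [-179.9, 0.0, 176.9]
wrist_force: [1.1, -0.5, -1.3]
opening: 0.0275
grasp_force: 24.8
```

Call:
{"op": "play_rows", "data": {
  "increments": [
    {"slide":[0,0,3],"angular":[0,0,0],"claw":-1},
    {"slide":[0,0,3],"angular":[0,0,0],"claw":-1},
    {"slide":[0,0,3],"angular":[0,0,0],"claw":-1},
    {"slide":[0,0,3],"angular":[0,0,0],"claw":-1},
    {"slide":[0,0,0],"angular":[0,0,0],"claw":-1}
  ]
}}

```text
time: 21.5
ee_pos: [0.5654, 0.1632, 0.1327]
tcp_rot: [-179.9, 0.0, 176.9]
wrist_force: [1.4, -0.3, -1.7]
opening: 0.0272
grasp_force: 24.9
```

Call:
{"op": "play_rows", "data": {
  "increments": [
    {"slide":[0,0,3],"angular":[0,0,0],"claw":-1},
    {"slide":[0,0,3],"angular":[0,0,0],"claw":-1},
    {"slide":[0,0,3],"angular":[0,0,0],"claw":-1},
    {"slide":[0,0,3],"angular":[0,0,0],"claw":-1},
    {"slide":[0,0,0],"angular":[0,0,0],"claw":-1}
  ]
}}

```text
time: 22.0
ee_pos: [0.5654, 0.1632, 0.1208]
tcp_rot: [-179.9, 0.0, 176.9]
wrist_force: [2.2, -0.0, -2.1]
opening: 0.027
grasp_force: 24.8
```

Call:
{"op": "play_rows", "data": {
  "increments": [
    {"slide":[0,0,1.5],"angular":[0,0,0],"claw":-1},
    {"slide":[0,0,1.5],"angular":[0,0,0],"claw":-1},
    {"slide":[0,0,1],"angular":[0,0,0],"claw":-1},
    {"slide":[0,0,0],"angular":[0,0,0],"claw":-1}
  ]
}}

```text
time: 22.4
ee_pos: [0.5656, 0.1632, 0.1172]
tcp_rot: [-179.9, 0.0, 176.9]
wrist_force: [1.9, 0.7, -1.0]
opening: 0.0274
grasp_force: 24.8
```

Call:
{"op": "play_rows", "data": {
  "increments": [
    {"slide":[0,0,1],"angular":[0,0,0],"claw":-1},
    {"slide":[0,0,1],"angular":[0,0,0],"claw":-1},
    {"slide":[0,0,0],"angular":[0,0,0],"claw":-1}
  ]
}}

```text
time: 22.7
ee_pos: [0.5656, 0.1632, 0.1152]
tcp_rot: [-179.9, 0.0, 176.9]
wrist_force: [2.2, 0.4, -0.4]
opening: 0.0273
grasp_force: 24.9
```

Call:
{"op": "play_rows", "data": {
  "increments": [
    {"slide":[0,0,1],"angular":[0,0,0],"claw":-1},
    {"slide":[0,0,0.7],"angular":[0,0,0],"claw":-1},
    {"slide":[0,0,0],"angular":[0,0,0],"claw":-1}
  ]
}}

```text
time: 23.0
ee_pos: [0.5656, 0.1632, 0.1135]
tcp_rot: [-179.9, 0.0, 176.9]
wrist_force: [2.8, 0.8, -0.0]
opening: 0.027
grasp_force: 24.9
```

Nearly home, so I continue by feel.

Call:
{"op": "play_rows", "data": {
  "increments": [
    {"slide":[0,0,0.7],"angular":[0,0,0],"claw":-1},
    {"slide":[0,0,0.5],"angular":[0,0,0],"claw":-1},
    {"slide":[0,0,0],"angular":[0,0,0],"claw":-1}
  ]
}}

```text
time: 23.3
ee_pos: [0.5657, 0.1633, 0.1128]
tcp_rot: [-179.9, 0.1, 176.9]
wrist_force: [1.9, -0.5, 3.8]
opening: 0.0269
grasp_force: 25.2
```

Call:
{"op": "play_rows", "data": {
  "increments": [
    {"slide":[0,0,0.5],"angular":[0,0,0],"claw":-1},
    {"slide":[0,0,0.3],"angular":[0,0,0],"claw":-1},
    {"slide":[0,0,0],"angular":[0,0,0],"claw":-1}
  ]
}}

```text
time: 23.6
ee_pos: [0.5659, 0.1633, 0.1127]
tcp_rot: [-179.9, 0.1, 176.9]
wrist_force: [1.4, 0.2, 8.2]
opening: 0.0271
grasp_force: 25.6
```

Call:
{"op": "play_rows", "data": {
  "increments": [
    {"slide":[0,0,-0.5],"angular":[0,0,0],"claw":-1},
    {"slide":[0,0,0],"angular":[0,0,0],"claw":-0.3},
    {"slide":[0,0,0],"angular":[0,0,0],"claw":-0.1},
    {"slide":[0,0,0],"angular":[0,0,0],"claw":0.1},
    {"slide":[0,0,0],"angular":[0,0,0],"claw":0.1},
    {"slide":[0,0,0],"angular":[0,0,0],"claw":0.1}
  ]
}}

```text
time: 24.2
ee_pos: [0.5654, 0.1632, 0.1119]
tcp_rot: [-179.9, 0.0, 176.9]
wrist_force: [0.1, 0.2, -0.4]
opening: 0.047
grasp_force: 0.0
```

Call:
{"op": "play_rows", "data": {
  "increments": [
    {"slide":[0,0,-10],"angular":[0,0,0],"claw":0.1},
    {"slide":[0,0,-30],"angular":[0,0,0],"claw":0.1},
    {"slide":[0,0,-40],"angular":[0,0,0],"claw":0.1},
    {"slide":[0,0,-40],"angular":[0,0,0],"claw":0.1},
    {"slide":[0,0,-40],"angular":[0,0,0],"claw":0.1},
    {"slide":[0,0,-30],"angular":[0,0,0],"claw":0.1},
    {"slide":[0,0,0],"angular":[0,0,0],"claw":0.1},
    {"slide":[0,0,0],"angular":[0,0,0],"claw":0.1}
  ]
}}

```text
time: 25.0
ee_pos: [0.5657, 0.1636, 0.3032]
tcp_rot: [-180.0, 0.1, 176.9]
wrist_force: [-0.7, 0.8, -1.3]
opening: 0.0466
grasp_force: 0.0
```

```bash
python3 - <<'E'
from h import *
import cv2
togo([.5675,.163,.26],177)
im=cv2.cvtColor(bot.camera("wrist"),cv2.COLOR_RGB2BGR); cv2.imwrite("pics/end.png",im)
s=cv2.cvtColor(bot.camera("side"),cv2.COLOR_RGB2BGR); cv2.imwrite("pics/ends.png",s)
P=proj("wrist",(.566,.163,.12)); print("cap top pred",P,"top/bot px",proj("wrist",(.552,.163,.12)),proj("wrist",(.58,.163,.12)))
m=(im.max(2)<60).astype(np.uint8); cs,_=cv2.findContours(m,cv2.RETR_EXTERNAL,cv2.CHAIN_APPROX_NONE)
for c in cs:
    b=cv2.boundingRect(c)
    if cv2.contourArea(c)>150 and abs(b[0]+b[2]/2-P[0])<40: print(b)
s3=cv2.imread("pics/s3.png"); d=cv2.resize(s[40:200,230:390],None,fx=3.7,fy=3.7,interpolation=cv2.INTER_CUBIC)
print("lid tab diff side", np.abs(d[170:340,340:440].astype(int)-s3[170:340,340:440]).mean())
E
```

```text
rotvec [-0.04  0.14 -0.07] slide after turn [-1.8 -0.5 43.2] now [0.5657 0.1636 0.3032] [-1.800e+02  1.000e-01  1.769e+02] F [-0.7  0.8 -1.3] t 25.0 open 0.046638784853544446
cap top pred [284.73527922 185.01048441] top/bot px [283.88179187 169.89471844] [285.56528432 199.71036569]
(0, 235, 560, 185)
(206, 133, 156, 101)
(264, 65, 115, 48)
lid tab diff side 3.8093529411764706
```

```bash
python3 - <<'E'
import cv2,numpy as np
im=cv2.imread("pics/end.png"); m=(im.max(2)<70).astype(np.uint8)[145:228,225:345]
n,l,s,c=cv2.connectedComponentsWithStats(m)
for i in range(1,n):
    if s[i][4]>80: print(s[i]+[225,145,0,0,0],c[i]+[225,145])
E
```

```text
[270 163  30  33 802] [284.66832918 178.95760599]
```

```bash
python3 -c "
from workcell import bot
print(bot.job_done())"
```

```text
the job is handed in; nothing more can be done
None
```

I handed the job in at about 25 s: the lid is leaning open on its rest at about 113°, and the tall vial is in the well and released. It touched bottom at the expected height, and the two short vials were left alone. No verdict came back, and I viewed 11 pictures, one over the limit of 10.

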